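# Fit the pourer to the syrup bottle and snap its dust cap on

## Robot

A 7-joint arm with a two-finger parallel gripper is mounted at the origin on a cart in front of the work surface, level with it; the furniture and walls round the work are solid. World frame = base frame: x ahead of the robot, y to its left, z up, the work surface at z = 0. Lengths are in m, angles in rad, forces in N, time in s.
With the tool pointing down it reaches from about 0.4 to 0.85 m from the base axis. Payload 10.4 kg.
Tool frame: the origin (TCP) lies between the finger pads; the fingertips stand 19 mm ahead of it and the grasp point (between the pads) is the TCP; z points along the fingers, x is the direction in which the jaws open and shut, and the axes are right-handed (so a half turn about z gives the same grasp; the last joint's range is limited). The gripper opens to 87 mm and grips with 3 to 60 N. Pads are 19 mm wide; open, the fingers measure 117 mm over their backs; the gripper's body (75 mm by 190 mm) begins 51 mm behind the grasp point.
Start: joints at [1.264, 0.332, -0.065, 1.46, 0.022, 1.35, -0.088], TCP at [0.175, -0.6, 0.202] pointing down, gripper open.
Joint ranges: [-2.6, 2.6], [-0.5, 2.12], [-1.47, 1.34], [0.16, 2.42], [-1.27, 4.41], [0.06, 2.06], [-2.6, 2.6]. Speed limits (rad/s): [2.22, 2.22, 2.79, 2.79, 3.14, 3.14, 3.14].

## Interface

Orientations are given as a unit quaternion [x, y, z, w].
In Python, from bench import * gives the robot as it stands.
- The arm moves only by the tool step_arm, never from a script. Its argument "commands" is a list of rows, each a list of 6 numbers: the shift along the tool's x, y, z in m, then the turn, a rotation vector about the tool's x, y, z in rad. In form: [[tx, ty, tz, rx, ry, rz], ...]. A call has 1 to 12 rows; each row shifts and turns the commanded pose from where the row before left it, along the tool's axes as they then stand; what a row does not reach is not made up. A row lasts 1/10 s, in which the tool goes at most 50 mm and 8.59 degrees, less where a joint would pass 70% of its speed; a pose out of reach is approached as far as the arm can. A call with a gripper value outside its range is refused whole. "gripper" is the opening, from 0 (shut) to 1 (fully open), set as the call begins (left out, the last holds). The fingers move at their own pace and stop on an object; "grip_force" is the grip in N (left out, the last holds). Time passes only in rows, so rows that do not move let the fingers close. It gives the time, the measured TCP pose, the force and the opening at its end, in the units of the state.
- read_state(): the state, without advancing time (a new reading comes with each control period).
- camera(name): name is "side" or "top"; returns the picture (480x640x3 uint8, red, green, blue); there is no depth.
- get_calibration(name): a dict with "fx", "fy", "cx", "cy" (pixels), "R" (3x3) and "t" (3): a world point X has camera coordinates R X + t. Camera axes: x right, y down, z forward; pixel columns grow to the right and rows downward; lengths in m; the calibration is good to about 2 mm. A picture is of the moment at which its call begins. get_calibration takes no time and is no camera call.
- close_job(): hands the job in, once; it reports no verdict.
The state is a dict: "time": time; "joint_positions": joint angles; "joint_vel": joint speeds; "joint_torque": joint torques, N m; "ee_pos": TCP position; "eef_rot": TCP orientation; "ft_force": force on the tool from outside, world axes, zero at the start; "torque": the same for the moment, N m; "width": finger opening in m.
Only numpy, scipy, OpenCV 4.12 (cv2) and the standard library are available. Lean on these libraries where they do the work, as an engineer would, in place of code of your own. Each camera call takes 0.05 s, during which the arm holds its last target. There are 200 camera calls.

## Task

Take the pourer out of the drying block and set it fully down into the neck of the open syrup bottle; then press the steel dust cap onto the pourer until it clicks over the ring and sits fully home on the collar. Do not let up after the click: finish with the gripper still on the cap, pressing straight down with about 10 to 20 N so that the seal beds in, the bottle standing upright - never so hard that the glass is strained (60 N). Leave the other things on the worktop where they are.

Things in the scene. Friction and masses are not known exactly. Their poses are not given: they have to be found in the camera images.
- bottle: Open brown-glass syrup bottle, loose (about 0.55 kg), 125 mm tall, body 80 mm wide up to z = 55 mm, then a shoulder and a neck with a 39 mm wide lip. Origin: centre of its underside, z up.
- bottle_mouth (a point): Centre of the bottle's mouth, at the height of the lip's top (125 mm above the bottle's underside); the bore below it is 27.4 mm wide and at least 37 mm deep.
- pourer: Bottle pourer, 0.19 kg, plug-down in a hole of the drying block. Origin: centre of the plug's lower end, z up. Black rubber plug, 15 mm wide at z = 0, 23 mm at 28 mm; knurled steel collar 38 mm wide, z = 32 to 44 mm: grip it here; it rests on the block. Above it a stud with a dark sprung split ring (27 mm wide, centred at z = 50.5 mm) and a spout 12 mm wide up to z = 72 mm.
- pourer_seat (a point): Centre of the collar's underside on the pourer (z = 32 mm from its origin). It meets bottle_mouth when the pourer is fully seated; the plug then has some 2 mm of play each side in the neck, and the collar on the lip is the only stop.
- pourer_stud (a point): Centre of the collar's top (z = 44 mm from the pourer's origin); the cap's rim rests here when home. The cap's lip meets the split ring with the rim 8 mm above this, then resists with up to about 12 to 20 N; at 3.5 mm it passes the ring, the force drops and the cap is drawn down onto the collar.
- cap: Round knurled steel dust cap, 45 g, 34 mm wide, 36 mm tall, standing open side down on the worktop. Origin: centre of its rim (underside), z up. Hollow: 28 mm wide and 32 mm deep inside, with an inner lip 23 mm wide at the opening. Grip its sides with the fingertips at least 6 mm above the rim, to stay clear of the pourer's collar.
- cap_top (a point): Centre of the cap's flat top, 36 mm above its origin.
- rack: Wooden drying block, fixed, 70 mm (its x) by 140 mm (its y) by 45 mm high, with two upright 28 mm holes, 33 mm either side of its centre along its y; the pourer hangs in one and the wine stopper in the other. Origin: centre of its underside.
- wine_stopper: Chrome bottle stopper, ball 36 mm wide on top, black ribbed plug hanging in the block's other hole; its origin is the top of the ball, 27 mm above the block; it is fixed there.
- bitters_a: Small brown dropper bottle, 33 mm wide, 102 mm tall, standing at the front; origin under its centre; leave it alone.
- bitters_b: A second such dropper bottle, standing behind; origin under its centre; leave it alone.
- jigger: Steel hourglass measuring cup, 45 mm wide, 80 mm tall; origin under its centre; leave it alone.
- ice_tongs: Silver tongs, 160 mm long along their y, 34 mm wide, 12 mm high, lying flat and fixed at the front; origin under their centre.
- toothpicks: Clear jar with a black lid, 45 mm wide, 105 mm tall, standing behind; origin under its centre; leave it alone.
- clip_jar: Small clip-top glass jar, 66 mm wide, 78 mm tall, standing behind; origin under its centre; leave it alone.
Mind the look-alikes: they are no part of the job. What is shaped like the pourer but pink is not meant.

How it is judged:
By the outcome, as a careful person would: the job done as asked, in the order asked, and still so for the second after the job is handed in, while the arm keeps its last pose, push and grip.
It also fails if it takes over 61 s, if anything falls off the work surface, if the arm or the gripper's body presses on something with over 40 N, if the wrist force passes 120 N, or if a joint passes its speed limit or range.

## Working session

There is one attempt and no reset: what is moved stays moved. The work goes in short steps, Python scripts to look and compute and a tool call to move; the robot and the scene stay as the last step left them, time stands still between calls to the robot, and variables do not carry over. Pictures are saved under pics/ and viewed, on a budget of 10 in all, crops included, one or two more only if the job needs it, and the job is handed in when it is done.

Besides the shell and the picture viewer there is one more tool, called after "Emit:" as name([rows], argument=value, ...), one row to a line, values as JSON. step_arm: Moves the arm, as the interface text tells. Its arguments: {"type":"object","properties":{"commands":{"type":"array","items":{"type":"array","items":{"type":"number"}}},"gripper":{"type":"number"},"grip_force":{"type":"number"}},"required":["commands"]}

```bash
ls; mkdir -p pics; python3 - <<'E'
from bench import *
import cv2
for n in("side","top"):
    cv2.imwrite(f"pics/{n}0.png",camera(n)[:,:,::-1]); print(n,get_calibration(n))
s=read_state();print(s)
E
```

```text
pics
side {'fx': 542.9516475160075, 'fy': 542.9516475160075, 'cx': 320.4130200918891, 'cy': 233.61102645871577, 'R': array([[ 0.99031445, -0.13876694,  0.00458436],
       [-0.06863145, -0.5179588 , -0.85264788],
       [ 0.12069385,  0.84407489, -0.52246586]]), 't': array([-0.50523717,  0.11523697,  1.15751793])}
top {'fx': 560.5730694005725, 'fy': 560.5730694005725, 'cx': 327.98405549695184, 'cy': 221.02458175484935, 'R': array([[-0.0159412 , -0.99985064,  0.0066758 ],
       [-0.98285555,  0.01444297, -0.18381066],
       [ 0.18368679, -0.00949151, -0.982939  ]]), 't': array([-0.00352247,  0.52021952,  1.459873  ])}
{'time': 0.1, 'joint_positions': array([ 1.26437301,  0.33283661, -0.0646802 ,  1.46083664,  0.02161369,
        1.34990743, -0.08850035]), 'joint_vel': array([ 0.00201114, -0.00079085,  0.000572  , -0.00290445,  0.00091402,
       -0.0003524 ,  0.0005765 ]), 'joint_torque': array([ 1.93761902e-03, -6.24542284e+01,  2.48638453e-02, -3.90719390e+01,
       -6.16023433e-02,  3.65869130e-02,  3.09889663e-05]), 'ee_pos': array([ 0.17489408, -0.59964838,  0.2014259 ]), 'eef_rot': array([ 8.00009409e-01, -5.99987106e-01, -5.39162049e-04, -3.56136218e-04]), 'ft_force': array([0.00578558, 0.18938816, 0.19095525]), 'torque': array([-0.05322712,  0.04679147,  0.03761619]), 'width': 0.08715493675529339}
```

View pics/side0.png

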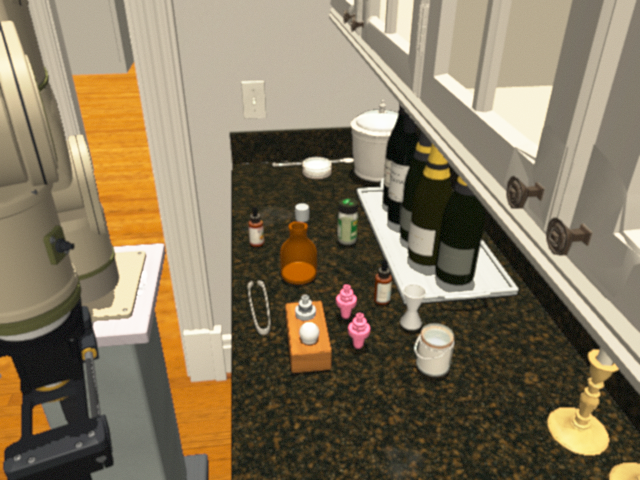

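View pics/top0.png

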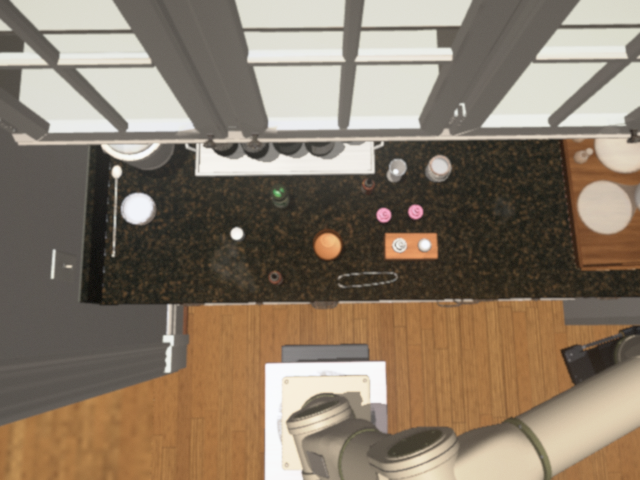

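Top view: the bottle is at (328,246). The rack is at (411,246), with the pourer at (400,245) and the stopper at (425,245). The pink look-alikes are at (384,215) and (416,212), and the cap is at (237,234). In the side view the pourer is at (306,305), the ball stopper at (310,333) and the cap at (302,212). The steel pourer in the block fits the description; the pink ones don't. I'll confirm this in an enlarged crop of both views.

```bash
python3 - <<'E'
import cv2,numpy as np
a=cv2.imread("pics/side0.png")[195:375,230:400];b=cv2.imread("pics/top0.png")[195:295,220:445]
a=cv2.resize(a,(340,360),interpolation=cv2.INTER_CUBIC);b=cv2.resize(b,(450*1,200),interpolation=cv2.INTER_CUBIC)
b=cv2.resize(cv2.imread("pics/top0.png")[200:275,220:445],(790,263),interpolation=cv2.INTER_CUBIC)
o=np.zeros((600,790,3),np.uint8);o[:263]=b
c=cv2.imread("pics/side0.png")
o[265:595,0:330]=cv2.resize(c[285:375,280:370],(330,330),interpolation=cv2.INTER_CUBIC)
o[265:595,335:665]=cv2.resize(c[200:290,260:350],(330,330),interpolation=cv2.INTER_CUBIC)
cv2.imwrite("pics/crop1.png",o)
E
```

```text
(no output)
```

View pics/crop1.png

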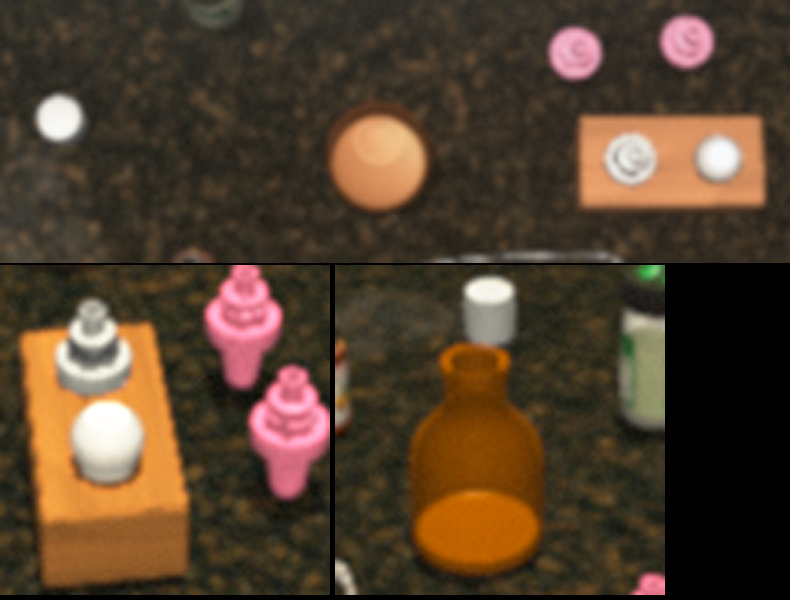

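Confirmed: the steel pourer is in the block's left hole, with the ball stopper in the other. The open amber bottle and the plain steel cap are as expected. Next I'll measure positions.

```bash
cat > h.py <<'E'
import numpy as np,cv2
from bench import *
def ray(n,u,v):
    k=get_calibration(n);R,t=k["R"],k["t"]
    d=R.T@np.array([(u-k["cx"])/k["fx"],(v-k["cy"])/k["fy"],1]);return -R.T@t,d
def plane(n,u,v,z):
    c,d=ray(n,u,v);return (c+d*(z-c[2])/d[2])[:2].round(4)
def tri(p,q):
    A=[];b=[]
    for n,uv in(("top",p),("side",q)):
        c,d=ray(n,*uv);d/=np.linalg.norm(d);P=np.eye(3)-np.outer(d,d);A.append(P);b.append(P@c)
    return np.linalg.lstsq(np.vstack(A),np.hstack(b),rcond=None)[0].round(4)
def proj(n,X):
    k=get_calibration(n);c=k["R"]@np.asarray(X)+k["t"];return np.array([k["fx"]*c[0]/c[2]+k["cx"],k["fy"]*c[1]/c[2]+k["cy"]]).round(1)
def blobs(img,lo,hi,x0,y0,x1,y1,amin=30):
    m=cv2.inRange(cv2.cvtColor(img,cv2.COLOR_BGR2HSV),lo,hi);k=np.zeros_like(m);k[y0:y1,x0:x1]=m[y0:y1,x0:x1]
    cs,_=cv2.findContours(k,cv2.RETR_EXTERNAL,cv2.CHAIN_APPROX_NONE)
    return [c for c in cs if cv2.contourArea(c)>=amin]
E
python3 - <<'E'
from h import *
T=cv2.imread("pics/top0.png");S=cv2.imread("pics/side0.png")
H=cv2.cvtColor(T,cv2.COLOR_BGR2HSV)
def show(tag,n,cs,z):
    for c in cs:
        r=cv2.minAreaRect(c);e=cv2.fitEllipse(c);print(tag,"rect",np.round(r[0],1),np.round(r[1],1),round(r[2],1),"ell",np.round(e[0],1),np.round(e[1],1),"xy",plane(n,*r[0],z),plane(n,*e[0],z))
w=((0,0,110),(180,60,255))
show("cap top",'top',blobs(T,*w,225,220,250,250),.036)
show("steel top",'top',blobs(T,*w,388,236,436,256,20),.055)
show("rack",'top',blobs(T,(3,90,150),(18,255,255),375,225,445,270),.045)
show("bottle",'top',blobs(T,(3,90,100),(20,255,255),305,220,350,270),.055)
show("pink",'top',blobs(T,(150,60,120),(180,255,255),360,190,440,230),.04)
show("cap side",'side',blobs(S,(0,0,200),(180,60,255),285,198,320,230,10),.036)
show("rackS",'side',blobs(S,(5,120,190),(25,255,255),280,290,340,375),.045)
print(H[246,385:440].tolist())
print(cv2.cvtColor(S,cv2.COLOR_BGR2HSV)[216:240,298].tolist())
E
```

```text
cap top rect [236.5 233.5] [13. 13.] 90.0 ell [236.5 233.3] [12.9 13.1] xy [0.4918 0.2358] [0.4924 0.2358]
steel top rect [424. 245.] [12. 12.] 90.0 ell [424.1 244.8] [12. 12.] xy [ 0.4502 -0.2658] [ 0.4508 -0.266 ]
steel top rect [399.3 245.1] [13.9 13.9] 63.4 ell [399.2 245. ] [13.5 13.8] xy [ 0.4509 -0.2   ] [ 0.4513 -0.1996]
rack rect [411.  245.5] [25. 52.] 90.0 ell [410.4 245.4] [28.1 63. ] xy [ 0.4508 -0.2327] [ 0.451  -0.2311]
bottle rect [327.5 245.5] [27. 27.] 90.0 ell [327.4 245.5] [27.1 27.2] xy [ 0.4527 -0.0091] [ 0.4527 -0.0089]
pink rect [383.2 214.8] [14.1 14.8] 45.0 ell [383.3 214.7] [14.2 14.5] xy [ 0.5368 -0.1618] [ 0.5368 -0.162 ]
pink rect [415.3 211.2] [14.8 14.1] 45.0 ell [415.1 211.4] [14.3 14.7] xy [ 0.5452 -0.2491] [ 0.5448 -0.2487]
cap side rect [301.5 207. ] [ 6. 11.] 90.0 ell [301.7 206.9] [ 6.1 11.2] xy [0.4932 0.2296] [0.4937 0.2303]
rackS rect [307.9 327.3] [52.2 39.3] 83.4 ell [307.3 329.7] [41.5 59.4] xy [ 0.4534 -0.2402] [ 0.4516 -0.2465]
[[12, 143, 169], [12, 142, 217], [12, 138, 227], [13, 139, 228], [12, 138, 228], [12, 138, 224], [11, 115, 210],
[... 410 characters left out ...]
78], [14, 30, 203], [18, 20, 225], [11, 9, 236], [0, 2, 244], [120, 2, 249], [110, 3, 251], [110, 3, 251], [110, 3, 251], [110, 3, 249], [135, 2, 241], [15, 9, 223], [11, 39, 196], [12, 94, 196], [12, 132, 212], [12, 141, 217], [12, 140, 217], [12, 140, 215], [12, 141, 196], [13, 139, 149], [14, 129, 93], [15, 109, 70]]
[[25, 19, 146], [27, 19, 146], [28, 21, 148], [27, 19, 146], [17, 43, 147], [11, 113, 153], [13, 204, 155], [16, 242, 138], [16, 255, 122], [16, 249, 122], [15, 253, 121], [15, 251, 120], [15, 253, 123], [16, 255, 132], [15, 237, 138], [15, 241, 130], [15, 247, 123], [16, 253, 119], [16, 255, 113], [16, 248, 105], [15, 255, 97], [15, 250, 100], [15, 236, 106], [15, 255, 106]]
```

```bash
python3 - <<'E'
from h import *
T=cv2.imread("pics/top0.png");S=cv2.imread("pics/side0.png")
for n,I,box in(("side",S,(270,215,325,295)),("top",T,(305,220,350,270))):
  for lo in((5,120,60),(5,150,80),(3,90,50)):
    for c in blobs(I,lo,(20,255,255),*box,60):
        print(n,lo,cv2.boundingRect(c),np.round(cv2.minAreaRect(c)[0],1))
m=cv2.inRange(cv2.cvtColor(S,cv2.COLOR_BGR2HSV),(5,120,60),(22,255,255))
for r in range(219,288,3):
    x=np.nonzero(m[r,270:325])[0]+270; print(r,x.min() if len(x) else 0,x.max() if len(x) else 0,end="; ")
print()
for b in((.453,-.009),(.455,-.009),(.451,-.012)):
  print(b,"lip",proj("side",(*b,.125)),proj("top",(*b,.125)),"base",proj("side",(*b,0)),[proj("side",(b[0]+s*.0195,b[1],.125))[0] for s in(-1,1)],[proj("side",(b[0],b[1]+s*.0195,.125))[1] for s in(-1,1)])
print(T[225:262,327].tolist()); print(cv2.cvtColor(T,cv2.COLOR_BGR2GRAY)[224:268:2,308:350:2])
for X in((.451,-.2,.085),(.492,.236,.036)): print(X,proj("side",X))
E
```

```text
side (5, 120, 60) (278, 219, 47, 66) [301.9 252.1]
side (5, 150, 80) (280, 221, 38, 63) [297.8 252. ]
side (3, 90, 50) (270, 215, 55, 79) [302.9 254.4]
top (5, 120, 60) (313, 228, 31, 33) [328. 244.]
top (5, 150, 80) (313, 229, 29, 31) [327. 244.]
top (3, 90, 50) (305, 222, 45, 48) [327.  245.5]
219 287 290; 222 284 305; 225 270 319; 228 282 324; 231 289 306; 234 270 306; 237 271 316; 240 278 321; 243 282 324; 246 273 315; 249 280 316; 252 271 317; 255 280 316; 258 270 322; 261 279 317; 264 279 317; 267 271 324; 270 280 324; 273 270 316; 276 276 322; 279 275 317; 282 288 321; 285 281 310; 
(0.453, -0.009) lip [294.3 225.1] [327.6 241.5] base [295.5 273.6] [np.float64(285.0), np.float64(303.5)] [np.float64(229.9), np.float64(220.5)]
(0.455, -0.009) lip [295.2 225.1] [327.6 240.7] base [296.4 273.6] [np.float64(286.0), np.float64(304.5)] [np.float64(229.8), np.float64(220.5)]
(0.451, -0.012) lip [293.5 225.9] [328.8 242.3] base [294.7 274.5] [np.float64(284.2), np.float64(302.7)] [np.float64(230.7), np.float64(221.3)]
[[36, 47, 58], [34, 46, 56], [36, 47, 59], [34, 50, 69], [34, 55, 84
[... 1848 characters left out ...]
  47]
 [ 49  37  45  53  64 112 136 143 148 152 155 158 160 161 151  92  43  38
   46  49  49]
 [ 40  39  39  47  44  65 109 132 142 144 147 151 150 137  93  47  33  40
   42  44  47]
 [ 41  53  45  44  48  44  55  84 107 120 125 120 100  67  42  33  36  50
   41  44  53]
 [ 42  51  51  50  61  49  39  40  46  54  56  57  48  31  36  38  50  52
   53  54  55]
 [ 41  51  52  52  47  41  43  47  48  43  51  61  62  44  44  45  47  50
   45  50  52]
 [ 43  39  40  41  44  38  43  57  58  48  55  57  47  55  49  40  42  38
   39  43  47]
 [ 45  39  41  41  48  46  40  53  68  52  42  40  49  57  49  52  44  41
   40  37  39]]
(0.451, -0.2, 0.085) [303.9 296.3]
(0.492, 0.236, 0.036) [300.8 205.8]
```

```bash
python3 - <<'E'
from h import *
print("base top",[plane("top",327.4,245.5,z) for z in(0,.005,.01)])
S=cv2.imread("pics/side0.png");H=cv2.cvtColor(S,cv2.COLOR_BGR2HSV)
for c in blobs(S,(5,180,150),(20,255,255),270,258,325,295,60):
    e=cv2.fitEllipse(c);print("base side",np.round(e,1) if 0 else e,[plane("side",*e[0],z) for z in(0,.005)])
print("lip side",plane("side",297.4,226,.125), "tri pourer spout side",plane("side",305.4,295.4,.085),"cap side",plane("side",301.6,207,.036))
# dark silhouette of the amber body in top view
T=cv2.imread("pics/top0.png").astype(int)
print((T[226:264:1,327,2]-T[226:264:1,327,0]).tolist()); print((T[248,305:352,2]-T[248,305:352,0]).tolist())
print((S[228,282:314].astype(int)).tolist())
for b in((.457,-.009),(.459,-.009)):
  print(b,proj("top",(*b,.0)),proj("top",(*b,.055)),proj("top",(b[0]+.04,b[1],.055)),proj("top",(b[0]-.04,b[1],.0)))
E
```

```text
base top [array([ 0.4605, -0.0093]), array([ 0.4598, -0.0092]), array([ 0.4591, -0.0092])]
base side ((298.38836669921875, 270.8979187011719), (19.13484001159668, 31.36408805847168), 88.97034454345703) [array([0.4605, 0.0006]), array([ 0.4599, -0.0064])]
lip side [ 0.4591 -0.0134] tri pourer spout side [ 0.4541 -0.1976] cap side [0.4935 0.2296]
[22, 23, 35, 50, 53, 55, 72, 98, 114, 111, 110, 110, 111, 112, 114, 115, 116, 114, 117, 118, 118, 120, 120, 122, 123, 125, 126, 125, 123, 120, 119, 116, 106, 81, 45, 23, 21, 23]
[15, 14, 13, 17, 22, 21, 16, 24, 47, 78, 104, 117, 120, 121, 123, 123, 124, 123, 122, 120, 120, 120, 120, 120, 119, 119, 119, 119, 119, 118, 118, 116, 117, 113, 113, 96, 67, 36, 18, 15, 18, 16, 17, 16, 13, 13, 12]
[[29, 47, 60], [30, 51, 60], [35, 53, 62], [31, 53, 69], [35, 62, 77], [36, 62, 82], [28, 61, 94], [1, 70, 133], [0, 83, 163], [0, 82, 156], [2, 69, 129], [0, 58, 112], [0, 62, 117], [0, 60, 117], [0, 60, 119], [2, 64, 120], [1, 64, 123], [8, 67, 125], [0, 62, 122], [0, 62, 119], [2, 60, 118], [0, 65, 122], [0, 71, 136], [0, 79, 149], [14, 68, 130], [15, 51, 86], [25, 41, 50], [25, 41, 43], [21, 36, 40], [30, 46, 48], [30, 48, 55], [34, 58, 68]]
(0.457, -0.009) [327.3 246.8] [327.4 243.9] [327.2 229.1] [327.6 261.2]
(0.459, -0.009) [327.3 246.1] [327.4 243.2] [327.2 228.3] [327.5 260.5]
```

Measured positions: pourer at (0.451, -0.200), bottle at about (0.4585, -0.0095), cap at (0.492, 0.236). Now moving to above the pourer.

Emit:
step_arm([
  [-0.025, -0.03, 0, 0, 0, 0],
  [-0.025, -0.03, 0, 0, 0, 0],
  [-0.025, -0.03, 0, 0, 0, 0],
  [-0.025, -0.03, 0, 0, 0, 0],
  [-0.025, -0.03, 0, 0, 0, 0],
  [-0.025, -0.03, 0, 0, 0, 0],
  [-0.025, -0.03, 0, 0, 0, 0],
  [-0.025, -0.03, 0, 0, 0, 0],
  [-0.025, -0.03, 0, 0, 0, 0],
  [-0.025, -0.03, 0, 0, 0, 0],
  [-0.025, -0.03, 0, 0, 0, 0],
  [-0.025, -0.03, 0, 0, 0, 0],
], gripper=0.75, grip_force=40)

```text
time: 1.3
ee_pos: [0.4371, -0.2097, 0.202]
eef_rot: [0.8, -0.6, -0.0, 0.0]
ft_force: [0.7, 0.6, -0.3]
width: 0.065
```

Emit:
step_arm([
  [0, 0, 0, 0, 0, -0.13],
  [0, 0, 0, 0, 0, -0.13],
  [0, 0, 0, 0, 0, -0.13],
  [0, 0, 0, 0, 0, -0.13],
  [0, 0, 0, 0, 0, -0.13],
  [0, 0, 0, 0, 0, -0.13],
  [0, 0, 0, 0, 0, -0.13],
  [0, 0, 0, 0, 0, -0.13],
  [0, 0, 0, 0, 0, -0.13],
  [0, 0, 0, 0, 0, -0.12],
  [0, 0, 0, 0, 0, 0],
])

```text
time: 2.4
ee_pos: [0.4364, -0.2111, 0.2019]
eef_rot: [1.0, 0.002, -0.0, -0.0]
ft_force: [-1.0, 0.6, 0.1]
width: 0.0654
```

```bash
cat >> h.py <<'E'
from scipy.spatial.transform import Rotation as Ro
def delta(x,y,z,q=(1,0,0,0)):
    s=read_state();R=Ro.from_quat(s["eef_rot"]);d=np.array([x,y,z])-s["ee_pos"]
    print("t",round(s["time"],2),"pos",s["ee_pos"].round(4),"F",s["ft_force"].round(1),"w",round(s["width"],4),"j",s["joint_positions"].round(2))
    print("tool shift",R.inv().apply(d).round(4),"turn",(R.inv()*Ro.from_quat(q)).as_rotvec().round(4))
E
python3 -c "
from h import *
delta(.451,-.1997,.15)"
```

```text
t 2.4 pos [ 0.4364 -0.2111  0.2019] F [-1.   0.6  0.1] w 0.0654 j [ 0.82  0.05 -0.48  1.8   0.02  1.3   0.34]
tool shift [ 0.0147 -0.0113  0.0519] turn [-0.0002  0.0005  0.0049]
```

Emit:
step_arm([
  [0.0049, -0.0038, 0.03, 0, 0, 0.005],
  [0.0049, -0.0038, 0.03, 0, 0, 0],
  [0.0049, -0.0038, 0.03, 0, 0, 0],
  [0, 0, 0, 0, 0, 0],
  [0, 0, 0, 0, 0, 0],
])

```text
time: 2.9
ee_pos: [0.4512, -0.1998, 0.1126]
eef_rot: [1.0, -0.002, -0.0, -0.0]
ft_force: [0.1, -0.5, 0.5]
width: 0.0652
```

```bash
python3 - <<'E'
from h import *
delta(.451,-.1997,.066)
a=camera("side")[:,:,::-1];b=camera("top")[:,:,::-1]
o=np.zeros((480,780,3),np.uint8);o[:,:390]=cv2.resize(a[230:360,250:356],(390,480),interpolation=2)
o[:,390:]=cv2.resize(b[195:275,365:430],(390,480),interpolation=2);cv2.imwrite("pics/p2.png",o)
E
```

```text
t 2.9 pos [ 0.4512 -0.1998  0.1126] F [ 0.1 -0.5  0.5] w 0.0652 j [ 0.79  0.15 -0.5   1.89  0.08  1.12  0.26]
tool shift [-0.0002 -0.0001  0.0466] turn [-0.0005  0.0006 -0.0038]
```

View pics/p2.png

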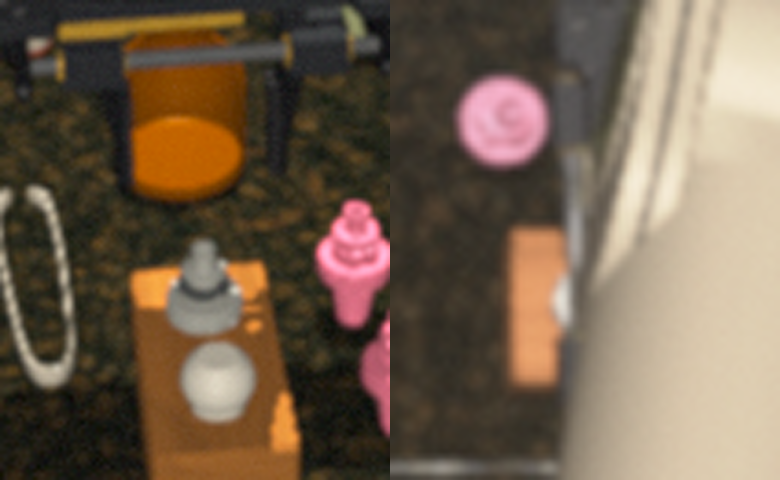

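Side crop: the fingers straddle the pourer axis, with tips at about crop x 118 and 278 and the pourer at 204. The bottle is visible behind. Descending and gripping the collar.

Emit:
step_arm([
  [0, 0, 0.015, 0, 0, -0.004],
  [0, 0, 0.015, 0, 0, 0],
  [0, 0, 0.012, 0, 0, 0],
  [0, 0, 0.004, 0, 0, 0],
  [0, 0, 0, 0, 0, 0],
  [0, 0, 0, 0, 0, 0],
])

```text
time: 3.6
ee_pos: [0.4518, -0.2, 0.0669]
eef_rot: [1.0, 0.001, 0.0, 0.0]
ft_force: [-0.1, -0.8, 0.5]
width: 0.0657
```

Emit:
step_arm([
  [0, 0, 0, 0, 0, 0],
  [0, 0, 0, 0, 0, 0],
  [0, 0, 0, 0, 0, 0],
  [0, 0, 0, 0, 0, 0],
  [0, 0, 0, 0, 0, 0],
  [0, 0, 0, 0, 0, 0],
], gripper=0, grip_force=35)

```text
time: 4.2
ee_pos: [0.4513, -0.1998, 0.0662]
eef_rot: [1.0, 0.001, -0.0, 0.0]
ft_force: [0.7, 0.3, -0.5]
width: 0.0255
```

Emit:
step_arm([
  [0, 0, 0, 0, 0, 0],
  [0, 0, 0, 0, 0, 0],
])

```text
time: 4.4
ee_pos: [0.4513, -0.1998, 0.0662]
eef_rot: [1.0, 0.001, 0.0, 0.0]
ft_force: [-0.8, -0.1, -0.3]
width: 0.009
```

```bash
python3 - <<'E'
from h import *
delta(.451,-.1997,.066)
a=camera("side")[:,:,::-1]
cv2.imwrite("pics/p3.png",cv2.resize(a[250:350,250:370],(720,600),interpolation=2))
E
```

```text
t 4.4 pos [ 0.4513 -0.1998  0.0662] F [-0.8 -0.1 -0.3] w 0.009 j [ 0.78  0.21 -0.49  1.94  0.12  1.02  0.23]
tool shift [-0.0003 -0.0001  0.0002] turn [ 0.0001 -0.0001  0.002 ]
```

View pics/p3.png

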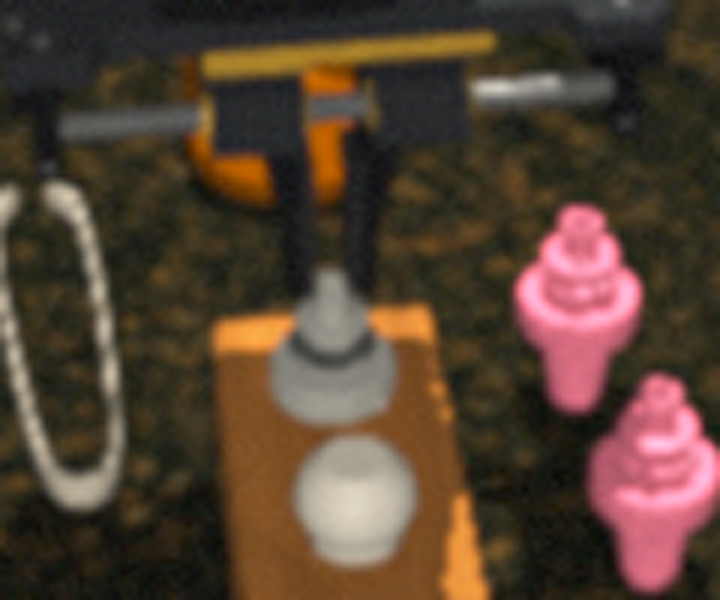

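```bash
python3 - <<'E'
from h import *
for y in(-.2,-.17,-.16):
  print(y,[(proj("side",(.451,y,z))-[250,250])*6 for z in(.047,.066,.085,.117)])
print(read_state()["width"])
a=camera("top")[:,:,::-1];cv2.imwrite("pics/p4.png",cv2.resize(a[190:290,300:440],(784,560),interpolation=2))
E
```

```text
-0.2 [array([324.6, 374.4]), array([324., 327.]), array([323.4, 277.8]), array([322.2, 193.8])]
-0.17 [array([313.8, 314.4]), array([313.2, 267.6]), array([312.6, 219.6]), array([310.8, 136.2])]
-0.16 [array([310.2, 295.2]), array([309.6, 248.4]), array([309. , 200.4]), array([307.2, 117.6])]
0.005718052710135871
```

View pics/p4.png

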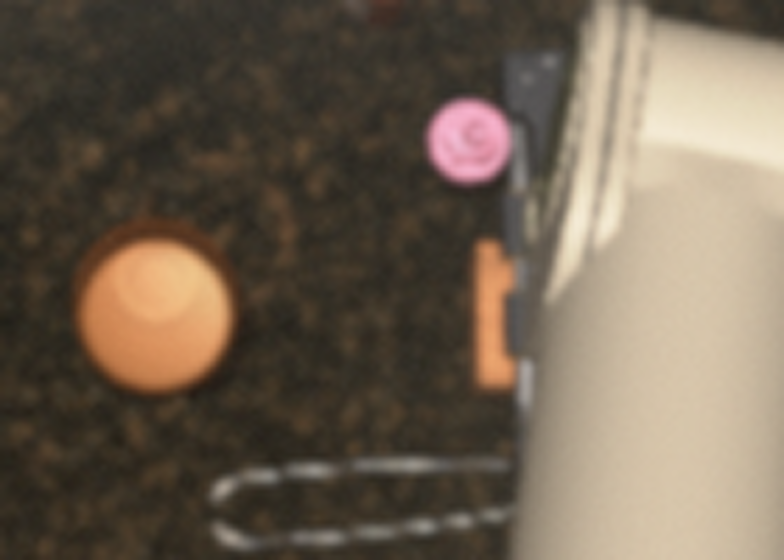

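p3/p4: the fingers closed behind the pourer. The tips are at about crop (335,292) in the side view, some 14 px above where the reported pose puts them. So the gripper really sits about 30 mm further in +y than reported. I'll raise it and measure this offset properly.

Emit:
step_arm([
  [0, 0, -0.02, 0, 0, 0],
  [0, 0, -0.04, 0, 0, 0],
  [0, 0, -0.03, 0, 0, 0],
  [0, 0, 0, 0, 0, 0],
  [0, 0, 0, 0, 0, 0],
  [0, 0, 0, 0, 0, 0],
])

```text
time: 5.1
ee_pos: [0.4507, -0.1996, 0.1551]
eef_rot: [1.0, 0.001, -0.001, -0.0]
ft_force: [0.7, 0.6, -0.1]
width: 0.0004
```

```bash
python3 - <<'E'
from h import *
delta(.451,-.1997,.066)
o=np.zeros((560,800,3),np.uint8)
a=camera("side")[:,:,::-1];b=camera("top")[:,:,::-1]
cv2.imwrite("pics/s5.png",a);cv2.imwrite("pics/t5.png",b)
o[:,:400]=cv2.resize(cv2.convertScaleAbs(a,alpha=1.8,beta=15)[190:330,255:355],(400,560),interpolation=2)
o[:,402:]=cv2.resize(cv2.convertScaleAbs(b,alpha=1.8,beta=15)[170:310,340:440],(398,560),interpolation=2)
cv2.imwrite("pics/p5.png",o)
p=read_state()["ee_pos"]
for n in("side","top"): print(n,"tip",proj(n,p-[0,0,.019]),"tcp",proj(n,p))
E
```

```text
t 5.1 pos [ 0.4507 -0.1996  0.1551] F [ 0.7  0.6 -0.1] w 0.0004 j [ 0.8   0.11 -0.5   1.84  0.06  1.21  0.28]
tool shift [0.0004 0.0001 0.0891] turn [-0.0005  0.0014  0.002 ]
side tip [303.3 273.6] tcp [303.2 264.9]
top tip [403.4 240.6] tcp [404.4 239.5]
```

View pics/p5.png

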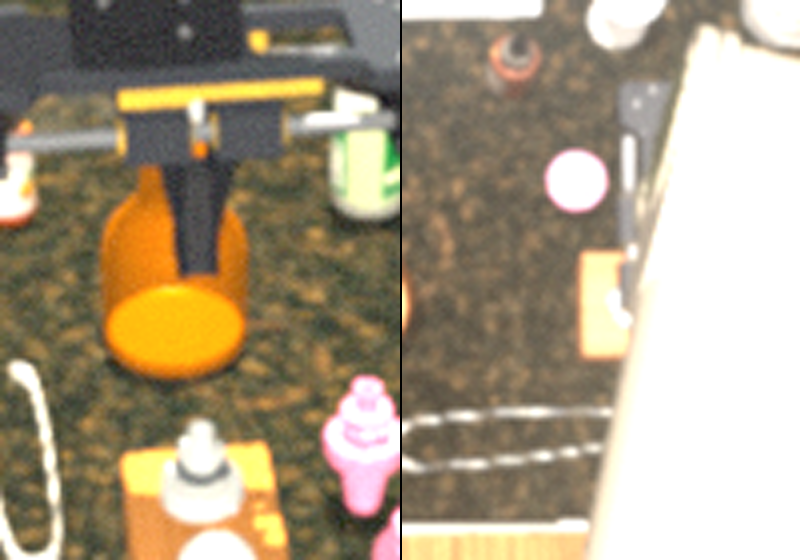

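```bash
python3 - <<'E'
from h import *
print("tip side", plane("side",304.8,258.3,.1361), "p3 closed", plane("side",305.5,298.5,.0472),"spout/pourer side",plane("side",305.4,295.4,.085))
# rod direction in side view: ends crop(10,145)->(390,118) /4
z=.222
print(plane("side",255+10/4,190+145/4,z),plane("side",255+390/4,190+118/4,z))
print(plane("top",340+(628-402)/3.98,170+140/4,z),plane("top",340+(629-402)/3.98,170+245/4,z))
E
```

```text
tip side [ 0.4589 -0.1514] p3 closed [ 0.4584 -0.1591] spout/pourer side [ 0.4541 -0.1976]
[ 0.375  -0.1679] [ 0.5435 -0.1665]
[ 0.5242 -0.1748] [ 0.4606 -0.173 ]
```

```bash
python3 - <<'E'
from h import *
a=cv2.imread("pics/side0.png");b=cv2.imread("pics/s5.png");t=cv2.imread("pics/top0.png")
f=lambda i,x0,y0,w,h,W,H:cv2.resize(cv2.convertScaleAbs(i,alpha=1.8,beta=15)[y0:y0+h,x0:x0+w],(W,H),interpolation=2)
o=np.zeros((600,800,3),np.uint8)
o[:300,:390]=f(a,0,330,195,150,390,300); o[300:600,:390]=f(t,510,290,130,100,390,300)
o[:,400:]=f(b,230,80,160,240,400,600)
cv2.imwrite("pics/p6.png",o)
for n in("side","top"):
  for z in(-.019,0,.051,.1,.15):print(n,z,proj(n,(.175,-.6,.2014+z)),proj(n,(.4507,-.1996,.1551+z)))
E
```

```text
side -0.019 [ 87.2 476.9] [303.3 273.6]
side 0 [ 83.2 465.6] [303.2 264.9]
side 0.051 [ 71.7 433.4] [302.9 240.5]
side 0.1 [ 59.6 399.2] [302.5 215.8]
side 0.15 [ 45.9 360.7] [302.1 189.1]
top -0.019 [580.9 351.1] [403.4 240.6]
top 0 [584.6 351.5] [404.5 239.5]
top 0.051 [595.  352.5] [407.5 236.3]
top 0.1 [605.9 353.6] [410.6 232.9]
top 0.15 [617.9 354.8] [414.  229.3]
```

View pics/p6.png

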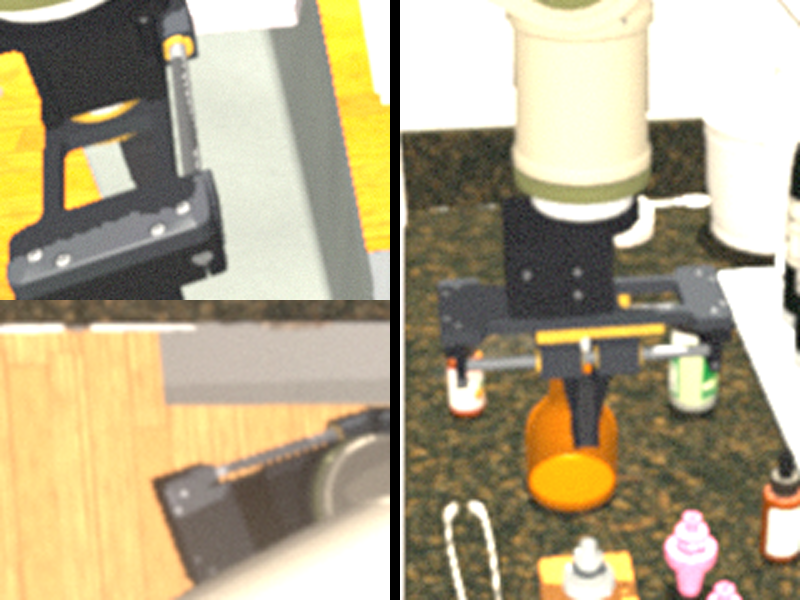

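p6 shows the whole gripper. Its body edge in the top view agrees with the reported y. In the side view everything sits about 16 px too high, and the column agrees. The better explanation is that the fingertips are some 35–40 mm higher than the reported z implies, so they closed just above the spout. To test this, I'll open up and descend in small steps, watching the force.

Emit:
step_arm([
  [0, 0, 0, 0, 0, 0],
  [0, 0, 0, 0, 0, 0],
  [0, 0, 0, 0, 0, 0],
  [0, 0, 0.02, 0, 0, 0],
  [0, 0, 0.03, 0, 0, 0],
  [0, 0, 0.03, 0, 0, 0],
  [0, 0, 0.005, 0, 0, 0],
  [0, 0, 0.002, 0, 0, 0],
  [0, 0, 0.002, 0, 0, 0],
  [0, 0, 0, 0, 0, 0],
], gripper=0.75)

```text
time: 6.2
ee_pos: [0.4521, -0.2002, 0.0683]
eef_rot: [1.0, 0.001, 0.001, 0.0]
ft_force: [0.2, -0.0, -0.1]
width: 0.0641
```

Emit:
step_arm([
  [0, 0, 0.002, 0, 0, 0],
  [0, 0, 0.002, 0, 0, 0],
  [0, 0, 0.001, 0, 0, 0],
  [0, 0, 0, 0, 0, 0],
])

```text
time: 6.6
ee_pos: [0.4512, -0.1998, 0.0621]
eef_rot: [1.0, 0.001, -0.0, 0.0]
ft_force: [0.9, -0.2, -0.1]
width: 0.0655
```

Emit:
step_arm([
  [0, 0, 0.002, 0, 0, 0],
  [0, 0, 0.002, 0, 0, 0],
  [0, 0, 0.001, 0, 0, 0],
  [0, 0, 0, 0, 0, 0],
])

```text
time: 7.0
ee_pos: [0.4512, -0.1998, 0.0569]
eef_rot: [1.0, 0.001, -0.0, -0.0]
ft_force: [-0.0, -0.6, -0.3]
width: 0.0652
```

```bash
python3 - <<'E'
from h import *
delta(.451,-.1997,.028)
a=camera("side")[:,:,::-1];cv2.imwrite("pics/s7.png",a)
cv2.imwrite("pics/p7.png",cv2.resize(cv2.convertScaleAbs(a,alpha=1.6,beta=15)[250:350,250:370],(720,600),interpolation=2))
E
```

```text
t 7.0 pos [ 0.4512 -0.1998  0.0569] F [-0.  -0.6 -0.3] w 0.0652 j [ 0.78  0.22 -0.49  1.95  0.12  1.    0.23]
tool shift [-0.0002 -0.0001  0.0289] turn [-0.0001  0.0003  0.002 ]
```

View pics/p7.png

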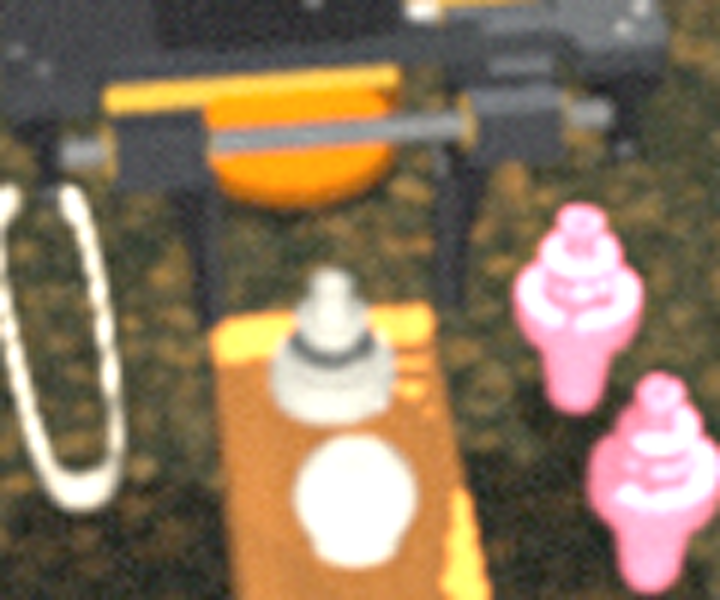

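p7: the tips are at about crop (210,320) and (450,305). The apparent jaw spacing (572 px/m) fits the near, higher position, i.e. tips around z = 0.079, and there is no contact. I'll continue down slowly and then close. The width should read about 38 mm.

Emit:
step_arm([
  [0, 0, 0.004, 0, 0, 0],
  [0, 0, 0.004, 0, 0, 0],
  [0, 0, 0.004, 0, 0, 0],
  [0, 0, 0.004, 0, 0, 0],
  [0, 0, 0, 0, 0, 0],
])

```text
time: 7.55
ee_pos: [0.4509, -0.1996, 0.0404]
eef_rot: [1.0, 0.001, -0.0, -0.0]
ft_force: [-0.2, -0.1, 0.4]
width: 0.0654
```

Emit:
step_arm([
  [0, 0, 0.003, 0, 0, 0],
  [0, 0, 0.003, 0, 0, 0],
  [0, 0, 0.003, 0, 0, 0],
  [0, 0, 0.002, 0, 0, 0],
  [0, 0, 0, 0, 0, 0],
])

```text
time: 8.05
ee_pos: [0.4511, -0.1998, 0.0298]
eef_rot: [1.0, 0.001, -0.0, -0.0]
ft_force: [0.6, -0.6, 0.7]
width: 0.0656
```

Emit:
step_arm([
  [0, 0, 0, 0, 0, 0],
  [0, 0, 0, 0, 0, 0],
  [0, 0, 0, 0, 0, 0],
  [0, 0, 0, 0, 0, 0],
  [0, 0, 0, 0, 0, 0],
  [0, 0, 0, 0, 0, 0],
], gripper=0.25, grip_force=30)

```text
time: 8.65
ee_pos: [0.4514, -0.1999, 0.0302]
eef_rot: [1.0, 0.001, 0.0, 0.0]
ft_force: [0.5, -0.4, 1.3]
width: 0.0365
```

The width stopped at 36.5 mm, so the collar is between the pads: the reported z is about 40 mm too low. I'll open slightly and touch the block top with the tips to pin down the z offset.

Emit:
step_arm([
  [0, 0, 0, 0, 0, 0],
  [0, 0, 0, 0, 0, 0],
  [0, 0, 0.001, 0, 0, 0],
  [0, 0, 0.001, 0, 0, 0],
  [0, 0, 0, 0, 0, 0],
], gripper=0.55)

```text
time: 9.15
ee_pos: [0.4512, -0.1998, 0.0279]
eef_rot: [1.0, 0.001, -0.0, -0.0]
ft_force: [-0.1, 0.9, 0.1]
width: 0.0478
```

Emit:
step_arm([
  [0, 0, 0.001, 0, 0, 0],
  [0, 0, 0.001, 0, 0, 0],
  [0, 0, 0, 0, 0, 0],
])

```text
time: 9.45
ee_pos: [0.4512, -0.1998, 0.026]
eef_rot: [1.0, 0.001, -0.0, -0.0]
ft_force: [0.6, -0.3, -0.1]
width: 0.0477
```

Emit:
step_arm([
  [0, 0, 0.001, 0, 0, 0],
  [0, 0, 0.001, 0, 0, 0],
  [0, 0, 0, 0, 0, 0],
])

```text
time: 9.75
ee_pos: [0.4513, -0.1998, 0.0241]
eef_rot: [1.0, 0.001, 0.0, 0.0]
ft_force: [0.7, -0.3, -0.1]
width: 0.0477
```

Emit:
step_arm([
  [0, 0, 0.001, 0, 0, 0],
  [0, 0, 0.001, 0, 0, 0],
  [0, 0, 0, 0, 0, 0],
])

```text
time: 10.05
ee_pos: [0.4514, -0.1999, 0.0239]
eef_rot: [1.0, 0.001, -0.0, 0.0]
ft_force: [-10.3, 4.0, 26.6]
width: 0.048
```

Emit:
step_arm([
  [0, 0, 0.001, 0, 0, 0],
  [0, 0, 0.001, 0, 0, 0],
  [0, 0, 0, 0, 0, 0],
])

```text
time: 10.35
ee_pos: [0.4514, -0.1999, 0.0238]
eef_rot: [1.0, 0.001, -0.0, 0.001]
ft_force: [-21.6, 7.9, 52.9]
width: 0.0476
```

Contact came at ee z = 0.0239 on the block top (0.045), so tip z = ee_z + 0.021 and true TCP z = reported + 0.040. Arm stiffness is about 13 N per mm. Backing off and gripping.

Emit:
step_arm([
  [0, 0, -0.0055, 0, 0, 0],
  [0, 0, 0, 0, 0, 0],
])

```text
time: 10.55
ee_pos: [0.452, -0.2001, 0.0265]
eef_rot: [1.0, 0.001, 0.001, 0.0]
ft_force: [0.5, 0.3, 0.1]
width: 0.0477
```

Emit:
step_arm([
  [0, 0, 0, 0, 0, 0],
  [0, 0, 0, 0, 0, 0],
  [0, 0, 0, 0, 0, 0],
  [0, 0, 0, 0, 0, 0],
  [0, 0, 0, 0, 0, 0],
], gripper=0.2, grip_force=40)

```text
time: 11.05
ee_pos: [0.451, -0.1997, 0.0253]
eef_rot: [1.0, 0.001, -0.0, -0.0]
ft_force: [-0.4, -0.3, -1.4]
width: 0.0369
```

Emit:
step_arm([
  [0, 0, -0.005, 0, 0, 0],
  [0, 0, -0.01, 0, 0, 0],
  [0, 0, -0.02, 0, 0, 0],
  [0, 0, -0.02, 0, 0, 0],
  [0, 0, -0.03, 0, 0, 0],
  [0, 0, -0.03, 0, 0, 0],
  [0, 0, -0.03, 0, 0, 0],
  [0, 0, 0, 0, 0, 0],
  [0, 0, 0, 0, 0, 0],
])

```text
time: 11.95
ee_pos: [0.4516, -0.1999, 0.1715]
eef_rot: [1.0, 0.001, 0.001, 0.001]
ft_force: [0.2, 0.1, -2.6]
width: 0.0368
```

```bash
python3 - <<'E'
from h import *
delta(.4585,-.0095,.15)
E
```

```text
t 11.95 pos [ 0.4516 -0.1999  0.1715] F [ 0.2  0.1 -2.6] w 0.0368 j [ 0.8   0.09 -0.5   1.82  0.05  1.24  0.29]
tool shift [ 0.0073 -0.1904  0.0213] turn [ 0.0011 -0.0014  0.0021]
```

The pourer is held (about -2.5 N, width 37 mm). Carrying it over to the bottle.

Emit:
step_arm([
  [0.001, -0.025, 0, 0, 0, 0.002],
  [0.001, -0.033, 0, 0, 0, 0],
  [0.001, -0.033, 0, 0, 0, 0],
  [0.001, -0.033, 0, 0, 0, 0],
  [0.001, -0.033, 0, 0, 0, 0],
  [0.001, -0.023, 0, 0, 0, 0],
  [0.001, -0.0105, 0, 0, 0, 0],
  [0, 0, 0.012, 0, 0, 0],
  [0, 0, 0.012, 0, 0, 0],
  [0, 0, 0.004, 0, 0, 0],
  [0, 0, 0, 0, 0, 0],
  [0, 0, 0, 0, 0, 0],
])

```text
time: 13.15
ee_pos: [0.4583, -0.0099, 0.1425]
eef_rot: [1.0, -0.001, -0.0, -0.0]
ft_force: [0.4, 1.2, -1.8]
width: 0.0369
```

```bash
python3 - <<'E'
from h import *
delta(.4585,-.0095,.143)
a=camera("side")[:,:,::-1];b=camera("top")[:,:,::-1];cv2.imwrite("pics/s8.png",a);cv2.imwrite("pics/t8.png",b)
o=np.zeros((600,800,3),np.uint8)
o[:,:520]=cv2.resize(cv2.convertScaleAbs(a,alpha=1.6,beta=15)[185:285,255:342],(520,600),interpolation=2)
o[:350,525:]=cv2.resize(cv2.convertScaleAbs(b,alpha=1.4,beta=15)[195:280,295:362],(275,350),interpolation=2)
cv2.imwrite("pics/p8.png",o)
E
```

```text
t 13.15 pos [ 0.4583 -0.0099  0.1425] F [ 0.4  1.2 -1.8] w 0.0369 j [ 0.6   0.05 -0.69  1.93  0.04  1.17 -0.1 ]
tool shift [ 0.0002 -0.0004 -0.0005] turn [-0.0001  0.0003 -0.0011]
```

View pics/p8.png

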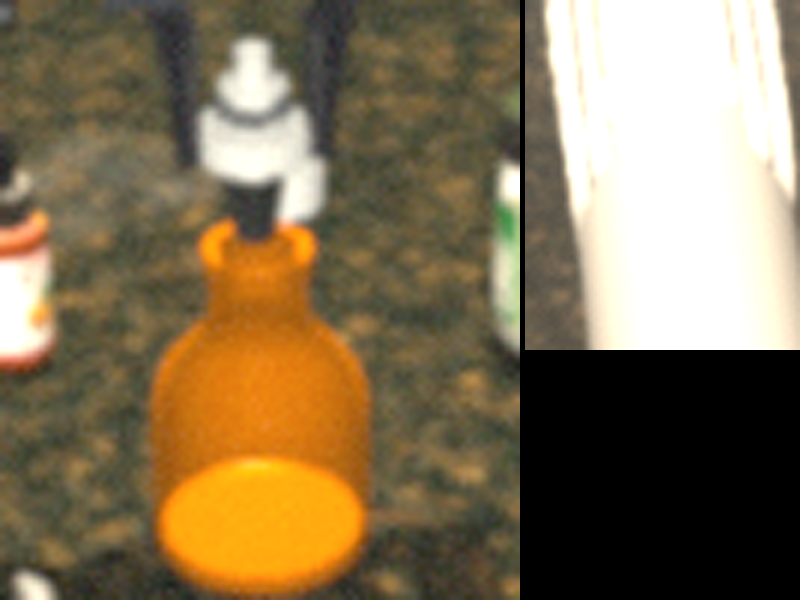

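p8: plug tip at crop (257,233), mouth centre at (257,246), which is the expected 5 mm gap. They are aligned to within 1–2 mm. Inserting.

Emit:
step_arm([
  [0, 0, 0.005, 0, 0, 0],
  [0, 0, 0.005, 0, 0, 0],
  [0, 0, 0.005, 0, 0, 0],
  [0, 0, 0.005, 0, 0, 0],
  [0, 0, 0, 0, 0, 0],
])

```text
time: 13.75
ee_pos: [0.4577, -0.0093, 0.1218]
eef_rot: [1.0, 0.0, -0.001, -0.0]
ft_force: [-0.3, -0.7, -1.4]
width: 0.0368
```

Emit:
step_arm([
  [0, 0, 0.004, 0, 0, 0],
  [0, 0, 0.004, 0, 0, 0],
  [0, 0, 0.003, 0, 0, 0],
  [0, 0, 0.002, 0, 0, 0],
  [0, 0, 0, 0, 0, 0],
])

```text
time: 14.25
ee_pos: [0.4581, -0.0093, 0.1094]
eef_rot: [1.0, 0.0, -0.0, -0.0]
ft_force: [-0.5, -0.1, -0.9]
width: 0.0371
```

Emit:
step_arm([
  [0, 0, 0.002, 0, 0, 0],
  [0, 0, 0.001, 0, 0, 0],
  [0, 0, 0, 0, 0, 0],
])

```text
time: 14.55
ee_pos: [0.4582, -0.0094, 0.1065]
eef_rot: [1.0, -0.0, -0.0, 0.0]
ft_force: [-0.3, 0.0, -2.4]
width: 0.0368
```

Emit:
step_arm([
  [0, 0, 0.001, 0, 0, 0],
  [0, 0, 0, 0, 0, 0],
])

```text
time: 14.75
ee_pos: [0.4583, -0.0093, 0.1056]
eef_rot: [1.0, -0.0, -0.0, 0.0]
ft_force: [-0.1, -0.8, -2.0]
width: 0.0369
```

Emit:
step_arm([
  [0, 0, 0.001, 0, 0, 0],
  [0, 0, 0, 0, 0, 0],
])

```text
time: 14.95
ee_pos: [0.4585, -0.0093, 0.105]
eef_rot: [1.0, -0.0, 0.0, 0.0]
ft_force: [-2.3, -0.3, 3.8]
width: 0.0369
```

Contact came at ee z = 0.105, as predicted for fully seated. Releasing, rising and heading for the cap.

Emit:
step_arm([
  [0, 0, 0, 0, 0, 0],
  [0, 0, 0, 0, 0, 0],
  [0, 0, 0, 0, 0, 0],
  [0, 0, 0, 0, 0, 0],
  [0, 0, -0.01, 0, 0, 0],
  [0, 0, -0.02, 0, 0, 0],
  [0, 0, -0.03, 0, 0, 0],
  [0, 0, -0.02, 0, 0, 0],
  [0, 0, 0, 0, 0, 0],
], gripper=0.65)

```text
time: 15.85
ee_pos: [0.46, -0.0092, 0.188]
eef_rot: [1.0, 0.0, 0.003, 0.0]
ft_force: [0.7, -0.0, -0.2]
width: 0.0566
```

Emit:
step_arm([
  [0.004, -0.025, 0, 0, 0, 0],
  [0.005, -0.035, 0, 0, 0, 0],
  [0.005, -0.035, 0, 0, 0, 0],
  [0.005, -0.035, 0, 0, 0, 0],
  [0.005, -0.035, 0, 0, 0, 0],
  [0.005, -0.035, 0, 0, 0, 0],
  [0.004, -0.03, 0, 0, 0, 0],
  [0, -0.015, 0, 0, 0, 0],
  [0, 0, 0, 0, 0, 0],
  [0, 0, 0, 0, 0, 0],
])

```text
time: 16.85
ee_pos: [0.4911, 0.2351, 0.1842]
eef_rot: [1.0, 0.0, -0.0, 0.0]
ft_force: [0.3, -0.5, -1.4]
width: 0.0567
```

```bash
python3 - <<'E'
from h import *
delta(.492,.236,.03)
a=camera("side")[:,:,::-1];b=camera("top")[:,:,::-1];cv2.imwrite("pics/s9.png",a);cv2.imwrite("pics/t9.png",b)
o=np.zeros((560,800,3),np.uint8)
o[:,:400]=cv2.resize(cv2.convertScaleAbs(a,alpha=1.5,beta=15)[150:290,250:350],(400,560),interpolation=2)
o[:,402:]=cv2.resize(cv2.convertScaleAbs(b,alpha=1.4,beta=15)[180:280,250:350],(398,560),interpolation=2)
cv2.imwrite("pics/p9.png",o)
E
```

```text
t 16.85 pos [0.4911 0.2351 0.1842] F [ 0.3 -0.5 -1.4] w 0.0567 j [ 0.22  0.27 -0.87  1.66  0.22  1.31 -0.69]
tool shift [ 0.001  -0.001   0.1542] turn [0.0005 0.0008 0.0003]
```

View pics/p9.png

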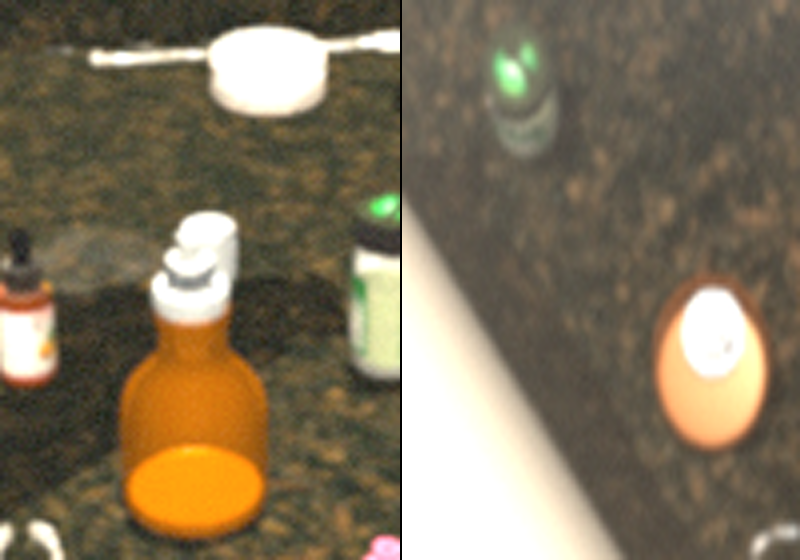

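p9: the pourer is seated squarely, with its collar on the lip at crop (190,295), and the cap is free behind it. I'll refine the pourer's position from the top view and descend on the cap.

Emit:
step_arm([
  [0.001, -0.001, 0.03, 0, 0, 0],
  [0, 0, 0.04, 0, 0, 0],
  [0, 0, 0.04, 0, 0, 0],
  [0, 0, 0.03, 0, 0, 0],
  [0, 0, 0.014, 0, 0, 0],
  [0, 0, 0.01, 0, 0, 0],
  [0, 0, 0, 0, 0, 0],
])

```text
time: 17.65
ee_pos: [0.4924, 0.2361, 0.0205]
eef_rot: [1.0, -0.0, -0.0, 0.0]
ft_force: [0.5, 0.4, 1.4]
width: 0.0566
```

Emit:
step_arm([
  [0, 0, 0.008, 0, 0, 0],
  [0, 0, 0.008, 0, 0, 0],
  [0, 0, 0.006, 0, 0, 0],
  [0, 0, 0, 0, 0, 0],
])

```text
time: 18.05
ee_pos: [0.4919, 0.2364, -0.0021]
eef_rot: [1.0, 0.0, -0.0, 0.0]
ft_force: [-0.2, 0.3, -0.5]
width: 0.0565
```

```bash
python3 - <<'E'
from h import *
delta(.492,.236,-.012)
T=cv2.imread("pics/t9.png")
for c in blobs(T,(0,0,130),(180,70,255),310,225,345,260,20):
    e=cv2.fitEllipse(c);r=cv2.minAreaRect(c);print("collar",e,plane("top",*e[0],.137),plane("top",*r[0],.137))
print("side spout",plane("side",250+188/4,150+255/4,.165))
T0=cv2.imread("pics/top0.png")
for c in blobs(T0,(0,0,150),(180,60,255),225,220,250,250): print("cap",cv2.fitEllipse(c),plane("top",*cv2.fitEllipse(c)[0],.036))
E
```

```text
t 18.05 pos [ 0.4919  0.2364 -0.0021] F [-0.2  0.3 -0.5] w 0.0565 j [ 0.12  0.49 -0.78  1.84  0.41  0.98 -0.84]
tool shift [0.0001 0.0004 0.0099] turn [0.0005 0.0009 0.    ]
collar ((327.8230285644531, 238.70608520507812), (15.05629825592041, 15.246977806091309), 17.791969299316406) [ 0.4583 -0.0095] [ 0.4588 -0.0087]
side spout [ 0.4571 -0.0321]
cap ((236.46511840820312, 233.09681701660156), (11.682674407958984, 12.145928382873535), 3.947028160095215) [0.4929 0.2359]
```

Emit:
step_arm([
  [0, 0, 0.004, 0, 0, 0],
  [0, 0, 0.004, 0, 0, 0],
  [0, 0, 0.002, 0, 0, 0],
  [0, 0, 0, 0, 0, 0],
])

```text
time: 18.45
ee_pos: [0.4921, 0.2366, -0.0117]
eef_rot: [1.0, 0.0, -0.0, 0.0]
ft_force: [-0.6, -0.4, -0.5]
width: 0.0567
```

Emit:
step_arm([
  [0, 0, 0, 0, 0, 0],
  [0, 0, 0, 0, 0, 0],
  [0, 0, 0, 0, 0, 0],
  [0, 0, 0, 0, 0, 0],
  [0, 0, 0, 0, 0, 0],
  [0, 0, 0, 0, 0, 0],
], gripper=0.1, grip_force=55)

```text
time: 19.05
ee_pos: [0.4924, 0.2367, -0.0113]
eef_rot: [1.0, -0.0, 0.0, 0.0]
ft_force: [0.1, 0.2, 1.2]
width: 0.0336
```

Emit:
step_arm([
  [0, 0, 0, 0, 0, 0],
  [0, 0, -0.01, 0, 0, 0],
  [0, 0, -0.03, 0, 0, 0],
  [0, 0, -0.04, 0, 0, 0],
  [0, 0, -0.04, 0, 0, 0],
  [0, 0, -0.04, 0, 0, 0],
  [0, 0, -0.04, 0, 0, 0],
  [0, 0, 0, 0, 0, 0],
  [0, 0, 0, 0, 0, 0],
])

```text
time: 19.95
ee_pos: [0.4925, 0.2368, 0.1896]
eef_rot: [1.0, 0.0, 0.001, -0.0]
ft_force: [-0.6, -0.4, -1.3]
width: 0.0335
```

```bash
python3 - <<'E'
from h import *
delta(.4585,-.0092,.175)
E
```

```text
t 19.95 pos [0.4925 0.2368 0.1896] F [-0.6 -0.4 -1.3] w 0.0335 j [ 0.22  0.27 -0.88  1.65  0.22  1.32 -0.7 ]
tool shift [-0.0341  0.246   0.0145] turn [-0.0001 -0.0019  0.0001]
```

Emit:
step_arm([
  [-0.004, 0.025, 0, 0, 0, 0],
  [-0.005, 0.035, 0, 0, 0, 0],
  [-0.005, 0.035, 0, 0, 0, 0],
  [-0.005, 0.035, 0, 0, 0, 0],
  [-0.005, 0.035, 0, 0, 0, 0],
  [-0.005, 0.035, 0, 0, 0, 0],
  [-0.004, 0.03, 0, 0, 0, 0],
  [-0.001, 0.015, 0.01, 0, 0, 0],
  [0, 0, 0.01, 0, 0, 0],
  [0, 0, 0, 0, 0, 0],
  [0, 0, 0, 0, 0, 0],
])

```text
time: 21.05
ee_pos: [0.458, -0.0065, 0.168]
eef_rot: [1.0, 0.001, -0.001, -0.0]
ft_force: [-0.0, 0.8, -0.7]
width: 0.0332
```

```bash
python3 - <<'E'
from h import *
delta(.4585,-.009,.158)
a=camera("side")[:,:,::-1];cv2.imwrite("pics/s10.png",a)
cv2.imwrite("pics/p10.png",cv2.resize(cv2.convertScaleAbs(a,alpha=1.3,beta=10)[165:265,255:342],(522,600),interpolation=2))
for z in(.137,.165,.169,.172,.205): print(z,(proj("side",(.4585,-.0092,z))-[255,165])*6)
E
```

```text
t 21.05 pos [ 0.458  -0.0065  0.168 ] F [-0.   0.8 -0.7] w 0.0332 j [ 0.64  0.03 -0.72  1.89  0.02  1.23 -0.09]
tool shift [0.0005 0.0025 0.01  ] turn [-0.0009  0.0012  0.0025]
0.137 [250.8 330.6]
0.165 [249.6 259.8]
0.169 [249.  249.6]
0.172 [249.  241.8]
0.205 [247.2 156. ]
```

View pics/p10.png

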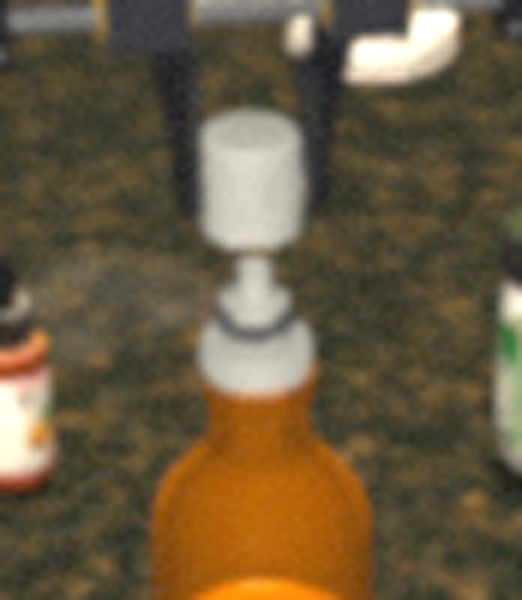

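p10: the cap hangs straight above the spout. Cap axis is at crop x 251, spout at 255 and collar at 256, so less than 1 mm off after lean. I'll make a small correction, then lower over the spout while watching the lateral forces.

Emit:
step_arm([
  [0.0008, 0.0007, 0, 0, 0, 0.0025],
  [0, 0, 0.006, 0, 0, 0],
  [0, 0, 0.006, 0, 0, 0],
  [0, 0, 0.006, 0, 0, 0],
  [0, 0, 0, 0, 0, 0],
])

```text
time: 21.6
ee_pos: [0.4584, -0.009, 0.1496]
eef_rot: [1.0, -0.001, -0.001, -0.0]
ft_force: [-0.2, 0.9, -0.4]
width: 0.0335
```

Emit:
step_arm([
  [0, 0, 0.005, 0, 0, 0],
  [0, 0, 0.005, 0, 0, 0],
  [0, 0, 0.003, 0, 0, 0],
  [0, 0, 0, 0, 0, 0],
])

```text
time: 22.0
ee_pos: [0.4588, -0.009, 0.1371]
eef_rot: [1.0, -0.001, -0.0, -0.0]
ft_force: [-0.9, -0.1, 0.1]
width: 0.0333
```

Emit:
step_arm([
  [0, 0, 0.002, 0, 0, 0],
  [0, 0, 0.001, 0, 0, 0],
  [0, 0, 0, 0, 0, 0],
])

```text
time: 22.3
ee_pos: [0.4591, -0.009, 0.1346]
eef_rot: [1.0, -0.001, 0.0, 0.0]
ft_force: [-0.2, -0.5, 0.7]
width: 0.0334
```

Emit:
step_arm([
  [0, -0.001, 0, 0, 0, 0],
  [0, 0, 0.001, 0, 0, 0],
  [0, 0, 0.0005, 0, 0, 0],
  [0, 0, 0, 0, 0, 0],
])

```text
time: 22.7
ee_pos: [0.4594, -0.0082, 0.1338]
eef_rot: [1.0, -0.001, 0.0, 0.0]
ft_force: [-1.5, -0.1, 6.6]
width: 0.0332
```

Emit:
step_arm([
  [0, 0, 0.001, 0, 0, 0],
  [0, 0, 0, 0, 0, 0],
])

```text
time: 22.9
ee_pos: [0.4593, -0.0084, 0.1328]
eef_rot: [1.0, -0.001, 0.0, 0.001]
ft_force: [-3.3, -1.7, 7.5]
width: 0.0335
```

Emit:
step_arm([
  [0, 0, 0.001, 0, 0, 0],
  [0, 0, 0, 0, 0, 0],
])

```text
time: 23.1
ee_pos: [0.4594, -0.0085, 0.132]
eef_rot: [1.0, -0.001, 0.0, 0.001]
ft_force: [-3.1, -0.4, 9.3]
width: 0.0332
```

Ring contact is at ee z ≈ 0.134, close to the predicted 0.133. Pressing on.

Emit:
step_arm([
  [0, 0, 0.001, 0, 0, 0],
  [0, 0, 0, 0, 0, 0],
])

```text
time: 23.3
ee_pos: [0.4593, -0.0086, 0.1309]
eef_rot: [1.0, -0.001, 0.0, 0.001]
ft_force: [-3.4, -1.7, 7.5]
width: 0.0338
```

Emit:
step_arm([
  [0, 0, 0.001, 0, 0, 0],
  [0, 0, 0, 0, 0, 0],
])

```text
time: 23.5
ee_pos: [0.4591, -0.0085, 0.1295]
eef_rot: [1.0, -0.001, 0.0, 0.0]
ft_force: [-1.8, -0.6, 2.9]
width: 0.0332
```

Emit:
step_arm([
  [0, 0, 0.001, 0, 0, 0],
  [0, 0, 0, 0, 0, 0],
])

```text
time: 23.7
ee_pos: [0.4589, -0.008, 0.1278]
eef_rot: [1.0, -0.001, -0.0, -0.0]
ft_force: [0.2, 0.9, -1.8]
width: 0.0331
```

Emit:
step_arm([
  [0, 0, 0.001, 0, 0, 0],
  [0, 0, 0, 0, 0, 0],
])

```text
time: 23.9
ee_pos: [0.4588, -0.0078, 0.1267]
eef_rot: [1.0, -0.001, -0.0, -0.0]
ft_force: [0.2, 0.1, -2.4]
width: 0.0336
```

The force peaked, then dropped and turned negative: that is the click. Bedding the cap onto the collar.

Emit:
step_arm([
  [0, 0, 0.001, 0, 0, 0],
  [0, 0, 0, 0, 0, 0],
])

```text
time: 24.1
ee_pos: [0.4589, -0.0079, 0.1259]
eef_rot: [1.0, -0.001, -0.0, -0.0]
ft_force: [-0.3, 0.1, -2.7]
width: 0.0336
```

Emit:
step_arm([
  [0, 0, 0.0007, 0, 0, 0],
  [0, 0, 0, 0, 0, 0],
])

```text
time: 24.3
ee_pos: [0.4591, -0.008, 0.1254]
eef_rot: [1.0, -0.001, 0.0, -0.0]
ft_force: [0.1, 0.1, -2.2]
width: 0.0337
```

Emit:
step_arm([
  [0, 0, 0.0005, 0, 0, 0],
  [0, 0, 0, 0, 0, 0],
])

```text
time: 24.5
ee_pos: [0.4592, -0.008, 0.1251]
eef_rot: [1.0, -0.001, 0.0, 0.0]
ft_force: [-0.8, -0.1, 0.4]
width: 0.0334
```

Emit:
step_arm([
  [0, 0, 0.0006, 0, 0, 0],
  [0, 0, 0, 0, 0, 0],
])

```text
time: 24.7
ee_pos: [0.4593, -0.008, 0.1249]
eef_rot: [1.0, -0.001, 0.0, 0.0]
ft_force: [-2.4, -0.4, 6.0]
width: 0.0334
```

Emit:
step_arm([
  [0, 0, 0.0005, 0, 0, 0],
  [0, 0, 0, 0, 0, 0],
])

```text
time: 24.9
ee_pos: [0.4595, -0.008, 0.1247]
eef_rot: [1.0, -0.001, 0.0, 0.0]
ft_force: [-4.0, 1.0, 11.1]
width: 0.0335
```

Emit:
step_arm([
  [0.0005, 0, 0.0004, 0, 0, 0],
  [0, 0, 0, 0, 0, 0],
  [0, 0, 0, 0, 0, 0],
])

```text
time: 25.2
ee_pos: [0.46, -0.008, 0.1247]
eef_rot: [1.0, -0.001, 0.0, 0.0]
ft_force: [-6.0, -0.6, 13.9]
width: 0.0335
```

Wrong direction for the side load; reversing it.

Emit:
step_arm([
  [-0.001, 0, 0, 0, 0, 0],
  [0, 0, 0, 0, 0, 0],
  [0, 0, 0, 0, 0, 0],
])

```text
time: 25.5
ee_pos: [0.4594, -0.008, 0.1247]
eef_rot: [1.0, -0.001, 0.001, 0.0]
ft_force: [-3.5, 0.5, 12.3]
width: 0.0333
```

Emit:
step_arm([
  [-0.0005, 0, 0, 0, 0, 0],
  [0, 0, 0, 0, 0, 0],
  [0, 0, 0, 0, 0, 0],
])

```text
time: 25.8
ee_pos: [0.4593, -0.008, 0.1247]
eef_rot: [1.0, -0.001, 0.001, 0.0]
ft_force: [-1.0, 0.5, 9.8]
width: 0.0333
```

Emit:
step_arm([
  [-0.0003, 0, 0.0005, 0, 0, 0],
  [0, 0, 0, 0, 0, 0],
  [0, 0, 0, 0, 0, 0],
  [0, 0, 0, 0, 0, 0],
  [0, 0, 0, 0, 0, 0],
])

```text
time: 26.3
ee_pos: [0.4592, -0.008, 0.1246]
eef_rot: [1.0, -0.001, 0.002, 0.0]
ft_force: [-1.6, 0.7, 14.2]
width: 0.0337
```

```bash
python3 - <<'E'
from h import *
a=camera("side")[:,:,::-1]
for i in range(5): camera("top");print(read_state()["ft_force"].round(1),end=" ")
delta(.4585,-.009,.125)
cv2.imwrite("pics/p11.png",cv2.resize(cv2.convertScaleAbs(a,alpha=1.3,beta=10)[165:315,215:375],(640,600),interpolation=2))
E
```

```text
[-2.7  0.  12.6] [-2.8 -0.5 14.1] [-1.9 -0.2 13.4] [-3.   0.1 13.4] [-2.7 -0.2 13.7] t 26.6 pos [ 0.4593 -0.008   0.1246] F [-2.7 -0.2 13.7] w 0.0336 j [ 0.63  0.08 -0.73  1.95  0.06  1.13 -0.12]
tool shift [-0.0008  0.001  -0.0004] turn [ 0.0006 -0.0033 -0.0026]
```

View pics/p11.png

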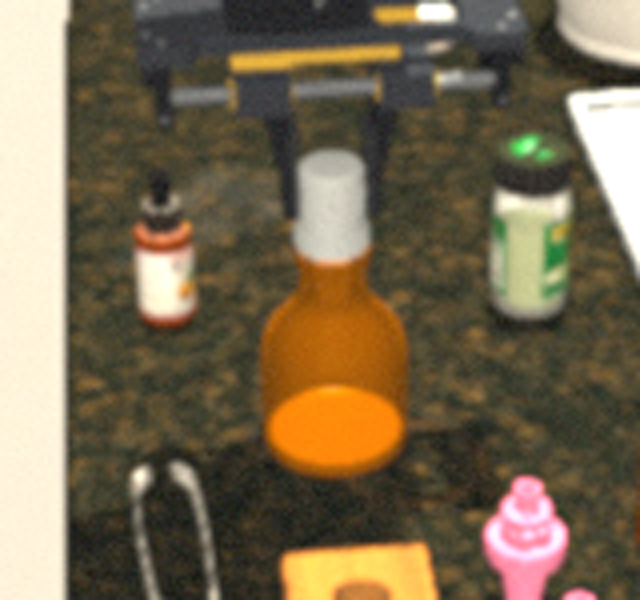

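p11: the cap is flush on the collar at crop (332,210) and the bottle is upright. The press is steady at about 13.5 N, so I'm handing in.

```bash
python3 -c "
from bench import *
print(close_job())"
```

```text
the job is handed in; nothing more can be done
None
```

The pourer is fully seated in the bottle neck and the cap is clicked home on its collar. The gripper is still on the cap, pressing down with about 13.5 N. I handed the job in at about 26.6 s of the 61 s limit.

- **Last checks:** The downward force held at 12.6–14.1 N over five readings, with 2–3 N of sideways force. Gripper width on the cap was 33.6 mm. The final picture shows the bottle upright and the cap flush on the collar. The things in that view stand where they were; I took no final picture of the rest of the worktop.
- **Seating and click:** The collar met the lip at the height I predicted. The ring resisted with about 9 N in my readings, less than the stated 12–20 N, probably because I only read the force at the end of each step. It then dropped to about −2.5 N as the cap was drawn down, and the rim stopped at the expected height.
- **Height reading was off:** The reported tool height was about 40 mm too low, so the first grasp closed just above the spout, with no force registered. I corrected it by touching the drying block with the fingertips, which pushed up to 53 N on the wrist.
- **Pictures:** I viewed 12, two over the budget.

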